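Load the lens carrier onto the bench rail

ROBOT

A 6-joint arm with a two-finger parallel gripper is mounted at the origin on a cart in front of the work surface, level with it; the furniture and walls round the work are solid. World frame = base frame: x ahead of the robot, y to its left, z up, the work surface at z = 0. Lengths are in mm, angles in rad, forces in N, time in s.
With the tool pointing down it reaches from about 300 to 775 mm from the base axis. Payload 14.6 kg.
Tool frame: the origin (TCP) lies midway between the tips of the shut fingers; the grasp point (between the pads) lies 19 mm behind it; z points along the fingers, y is the line along which they close (so a half turn about z gives the same grasp; the last joint's range is limited). The gripper opens to 94 mm and grips with 3 to 60 N. Pads are 16 mm wide; open, the fingers measure 119 mm over their backs; the gripper's body (75 mm by 177 mm) begins 78 mm behind the grasp point.
Start: joints at [-1.252, 0.3, 1.521, -0, 1.321, -0.067], TCP at [206.958, -509.566, 205.446] pointing down, gripper open.
Joint ranges: [-3.03, 3.03], [-0.79, 2.21], [0.23, 2.52], [-1.04, 4.18], [0, 3.07], [-2.55, 2.55]. Speed limits (rad/s): [2.22, 2.22, 2.57, 3.14, 3.14, 3.14].

INTERFACE

Orientations are given as [roll, pitch, yaw] about the fixed x, y, z axes, in that order (R = Rz(yaw) Ry(pitch) Rx(roll)).
In Python, from cell import * gives the robot as it stands. The module is installed in compiled form; this text tells all that it offers.
- The arm moves only by the tool servo_tool, never from a script. Its argument "motion" is a list of rows, each an object of numbers: "wx", "wy", "wz": the turn, a rotation vector about the tool's x, y, z in units of 2 rad (1.0 is 2 rad); "dx", "dy", "dz": the shift along the tool's x, y, z in units of 10 cm (1.0 is 10 cm); "fingers": the closure, from -1 (fully open) to 1 (shut). In form: [{"wx": .., "wy": .., "wz": .., "dx": .., "dy": .., "dz": .., "fingers": ..}, ...]. A call has 1 to 10 rows; each row is the pose to reach, as a shift and turn from the pose commanded when the call began, along the tool's axes at that moment; what a row does not reach only later rows make up. A row lasts 1/10 s, in which the tool goes at most 50 mm and 8.59 degrees, less where a joint would pass 70% of its speed; a pose out of reach is approached as far as the arm can. A call with a number of a shift or a turn outside -1 to 1 is refused whole. A call with a gripper value outside its range is refused whole. The fingers move at their own pace and stop on an object; "newtons" is the grip in N (left out, the last holds). Time passes only in rows, so rows that repeat a pose let the fingers close. It gives the time, the measured TCP pose, the force, the opening and the grip force at its end, in the units of the state.
- read_state(): the state, without advancing time (a new reading comes with each control period).
- camera(name): name is "scene" or "side" or "wrist"; returns a dict with "image" (400x640x3 uint8, red, green, blue), "fx", "fy", "cx", "cy" (pixels), "k1" (the pictures are not rectified: a ray, as slopes to the right and down, at radius r is drawn at 1 + k1 r^2 times it, then the intrinsics apply), "R" (3x3) and "t" (3): a world point X has camera coordinates R X + t. Camera axes: x right, y down, z forward; pixel columns grow to the right and rows downward; lengths in mm; the calibration is good to about 2 mm. A picture is of the moment at which its call begins. There is no depth.
- sign_off(): hands the job in; it is judged then, once.
Trained networks look in a picture, given as the dict that the camera call returned (one of the last four; its "shot" number tells which), for a name from the list of things; names that differ only in an ending like _2 or _b are one class to them, and where a whole thing is asked for, a point or a joint stands for the part that bears it (a point fixed in the world has none). Each returns a list of dicts, best first, with "conf" (0 to 1); they miss things now and then, are a little off and sometimes report something else, mostly with a low value. They report only what shows in the picture. A call takes as long as a camera call. They do not tell look-alikes from the thing itself.
- spot_in(query, picture): "location" ([column, row] in pixels, amid what is visible of it).
- trace(query, picture): "pixels" (400x640 bool, what is visible of it) and "location" ([column, row] in pixels, amid what is visible of it).
The state is a dict: "clock": time; "joints": joint angles; "qd": joint speeds; "effort": joint torques, N m; "eef_pos": TCP position; "eef_rot": TCP orientation; "wrist_force": force on the tool from outside, world axes, zero at the start; "moment": the same for the moment, N m; "finger_gap": finger opening in mm; "finger_force": force on a finger pad.
Only numpy, scipy, OpenCV 4.12 (cv2) and the standard library are available. Lean on these libraries where they do the work, as an engineer would, in place of code of your own. Each camera call takes 0.05 s, during which the arm holds its last target. There are 200 camera calls.

TASK

Put the lens carrier (the one holding a round glass lens in an upright rectangular frame) onto the bench rail: its foot goes into the slotted track from the open end and slides along under the lips until it is fully home at the stop by the lamp. Let go of it there and leave the other carrier, with the V-shaped cradle, standing where it is.

Things in the scene. Friction and masses are not known exactly. Their poses are not given: they have to be found in the camera images.
- rail: Fixed aluminium rail 84 mm wide (x). Origin on the table, on its centreline; +y runs from open end to lamp. Base plate top (track floor) 6 mm up, y -110 to 170. Bare apron to y -66, flared guides 18 mm high (75 to 52 mm apart) to -35, then a track 52 mm wide inside to the stop face at y 100; its lips (21 to 25 mm up) leave a 24 mm slot. Set a carrier down at y -75. Lamp y 112 to 164, 83 mm high.
- rail_home (a point): Point on the track floor (6 mm above the table), on the centreline, where the centre of a carrier's underside lies when its foot touches the stop: 75 mm along the rail's +y from its origin, 150 mm from the set-down point on the apron. Axes as the rail's.
- lens_carrier: Carrier to load, loose, 80 mm high, 0.13 to 0.25 kg. Origin at the centre of its underside. Foot 40 (x) x 50 (y) x 8 mm, round neck 10 mm thick up to 27 mm, then a dark upright frame 44 (x) x 16 (y) mm, 26 to 80 mm up, with a 30 mm round glass lens. Grip the frame's flat side edges, across x. On the rail its y lies along the track, either way round. Starts upright, right of the rail.
- cradle_carrier: Other carrier, to be left alone: loose, same foot and neck, a dark V-shaped cradle on top, about 55 mm across its horns (x), 30 mm thick (y), about 71 mm high. Origin at the centre of its underside. Starts upright on the table right of the rail, nearer to or farther from the robot than the lens carrier.
Not all that is in view belongs to the job. Leave any red or yellow look-alike of the lens_carrier alone.

How it is judged:
By the outcome, as a careful person would: the job done as asked, in the order asked, and still so for the second after the job is handed in, with the robot touching nothing.
It also fails if it takes over 40 s, if anything falls off the work surface, if the arm or the gripper's body presses on something with over 40 N, if the wrist force passes 120 N, or if a joint passes its speed limit or range.

## Working session

There is one attempt and no reset: what is moved stays moved. The work goes in short steps, Python scripts to look and compute and a tool call to move; the robot and the scene stay as the last step left them, time stands still between calls to the robot, and variables do not carry over. Pictures are saved under pics/ and viewed, at most 10 in all, crops included, and the job is handed in when it is done.

Besides the shell and the picture viewer there is one more tool, called after "Call:" as name([rows], argument=value, ...), one row to a line, values as JSON. servo_tool: Moves the arm, as the interface text tells. Its arguments: {"type":"object","properties":{"motion":{"type":"array","items":{"type":"object","properties":{"wx":{"type":"number"},"wy":{"type":"number"},"wz":{"type":"number"},"dx":{"type":"number"},"dy":{"type":"number"},"dz":{"type":"number"},"fingers":{"type":"number"}}}},"newtons":{"type":"number"}},"required":["motion"]}

```bash
mkdir -p pics
cat > h.py <<'E'
from cell import *
import numpy as np, cv2
def px2ray(c,uv):
    d=np.array([(uv[0]-c["cx"])/c["fx"],(uv[1]-c["cy"])/c["fy"]]);s=d.copy()
    for _ in range(20): s=d/(1+c["k1"]*(s@s))
    R=np.array(c["R"]);o=-R.T@np.array(c["t"]);v=R.T@np.array([s[0],s[1],1.]);return o,v/np.linalg.norm(v)
def atz(c,uv,z):
    o,v=px2ray(c,uv);return o+v*(z-o[2])/v[2]
def proj(c,X):
    p=np.array(c["R"])@np.array(X,float)+np.array(c["t"]);s=p[:2]/p[2];s=s*(1+c["k1"]*(s@s))
    return np.array([s[0]*c["fx"]+c["cx"],s[1]*c["fy"]+c["cy"]])
def tri(l):
    A=np.zeros((3,3));b=np.zeros(3)
    for c,uv in l:
        o,v=px2ray(c,uv);P=np.eye(3)-np.outer(v,v);A+=P;b+=P@o
    return np.linalg.solve(A,b)
def save(c,n): cv2.imwrite(f"pics/{n}.png",c["image"][:,:,::-1])
E
python3 - <<'E'
from h import *
s=read_state();print(s)
for n in ["scene","side","wrist"]:
    c=camera(n);save(c,n+"0")
    print(n,-np.array(c["R"]).T@c["t"])
    for q in ["lens_carrier","cradle_carrier","rail"]:
        print(q,[(np.round(d["location"]).tolist(),round(d["conf"],2)) for d in spot_in(q,c)])
a=cv2.imread("pics/scene0.png");
E
```

```text
{'clock': 0.0, 'joints': array([-1.25159798e+00,  3.00461188e-01,  1.52161305e+00,  1.10591390e-05,
        1.32068354e+00, -6.65783308e-02]), 'qd': array([-0.0003902 ,  0.00332929,  0.00020044, -0.00036045,  0.00118777,
       -0.00168945]), 'effort': array([-3.66439044e-04, -5.31805944e+01, -3.52734554e+01,  7.08100456e-02,
        2.43931543e-02, -7.52186452e-05]), 'eef_pos': array([ 206.87889749, -509.31541983,  204.87824385]), 'eef_rot': array([-3.14043083e+00, -8.82025917e-05,  3.85773887e-01]), 'wrist_force': array([0.47573604, 0.41065922, 0.14227241]), 'moment': array([-0.00167565,  0.03960633, -0.0130315 ]), 'finger_force': 0.0, 'finger_gap': 93.82241136978968}
scene [101.8879576  626.24233183 721.68789133]
lens_carrier [([334.0, 132.0], 0.81), ([389.0, 144.0], 0.73), ([328.0, 165.0], 0.56)]
cradle_carrier [([382.0, 171.0], 0.91), ([233.0, 276.0], 0.58)]
rail [([232.0, 278.0], 0.8)]
side [ 92.04739944 777.86519019 548.24674511]
lens_carrier [([392.0, 150.0], 0.97), ([336.0, 146.0], 0.65), ([338.0, 174.0], 0.56)]
cradle_carrier [([392.0, 180.0], 0.9)]
rail [([250.0, 271.0], 0.95)]
wrist [ 285.15886247 -478.8730551   385.10776385]
lens_carrier []
cradle_carrier []
rail []
```

View pics/scene0.png

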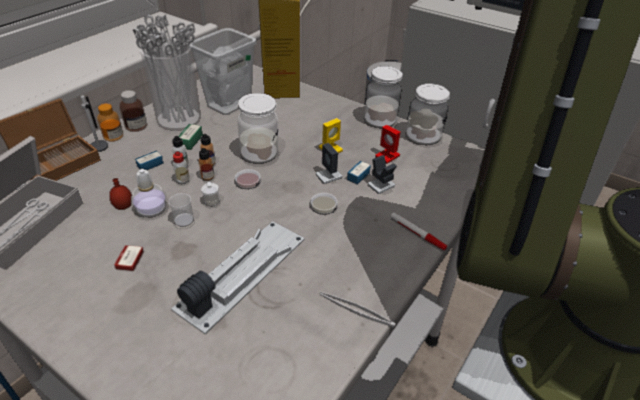

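View pics/side0.png

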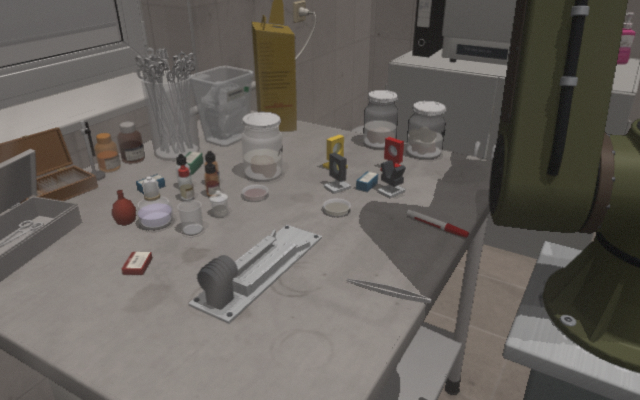

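Scene: the dark lens carrier is at (329,163), the cradle at (382,172), with yellow (332,135) and red (390,143) decoys behind them. The rail runs from its open end at about (285,235) to the lamp at (195,292). The side view agrees, with the lens carrier at (338,173). Next come coarse positions.

Run:
```python
from h import *
c=camera("scene");d=camera("side")
def best(q,c,p):
    return min(trace(q,c),key=lambda r:np.hypot(*(np.array(r["location"])-p)))
for q,p1,p2 in [("lens_carrier",(329,163),(338,173)),("cradle_carrier",(382,171),(392,180)),("rail",(232,278),(250,271))]:
    a=best(q,c,p1);b=best(q,d,p2)
    print(q,a["location"],b["location"],a["conf"],b["conf"],tri([(c,a["location"]),(d,b["location"])]),atz(c,a["location"],40))
for uv,uv2 in [((175,308),(196,301)),((206,327),(231,314)),((303,238),(322,236)),((270,225),(290,229))]:
    print(atz(c,uv,6),atz(d,uv2,6))
for n,p in [("yellow",(332,135)),("red",(390,143))]: print(n,atz(c,p,50))
w=camera("wrist");print(np.array(w["R"]),w["fx"],w["cx"],w["cy"],-np.array(w["R"]).T@w["t"])
```

```text
lens_carrier [329.7, 165.6] [335.7, 176.3] 0.79 0.69 [ 614.21048958 -170.00140927   14.9343107 ] [ 594.20764461 -141.90809651   40.        ]
cradle_carrier [381.5, 174.6] [391.5, 180.9] 0.79 0.98 [ 493.94270045 -212.29045773   16.16328055] [ 482.15056432 -183.91404016   40.        ]
rail [234.3, 275.6] [249.4, 273.2] 0.71 0.56 [587.17967931 197.12250888 -18.673566  ] [546.5688689  230.60518932  40.        ]
[601.92529357 327.19505574   6.        ] [596.80472861 324.5637056    6.        ]
[530.06245499 323.4058244    6.        ] [528.34046282 320.21750478   6.        ]
[524.40264439  54.63994569   6.        ] [519.63752768  56.50480342   6.        ]
[602.39458908  65.03042814   6.        ] [587.46096176  66.80022839   6.        ]
yellow [ 652.57331509 -236.89256967   50.        ]
red [ 521.89591511 -292.01086947   50.        ]
[[ 3.77300033e-01 -9.26090902e-01  5.71704552e-04]
 [-8.87971177e-01 -3.61594189e-01  2.84177465e-01]
 [-2.62967440e-01 -1.07727824e-01 -9.58771527e-01]] 302.0641846705403 319.42652747048305 198.5930584160159 [ 285.16027816 -478.87759379  385.19115503]
```

Call:
servo_tool([
  {"dx":0.5,"dy":-0.2,"dz":-0.2},
  {"dx":1.0,"dy":-0.4,"dz":-0.3},
  {"dx":1.0,"dy":-0.4,"dz":-0.3},
])

```text
schema error: expected keys wx, wy, wz, dx, dy, dz, fingers
```

Call:
servo_tool([
  {"dx":0.5,"dy":-0.2},
  {"dx":1.0,"dy":-0.4},
  {"dx":1.0,"dy":-0.4},
])

```text
schema error: expected keys wx, wy, wz, dx, dy, dz, fingers
```

Call:
servo_tool([
  {"dx":0.5,"dy":-0.2},
  {"dx":1.0,"dy":-0.4},
  {"dx":1.0,"dy":-0.4},
])

```text
schema error: expected keys wx, wy, wz, dx, dy, dz, fingers
```

Call:
servo_tool([
  {"dx":0.5,"dy":-0.3},
  {"dx":1.0,"dy":-0.6},
  {"dx":1.0,"dy":-0.6},
])

```text
schema error: expected keys wx, wy, wz, dx, dy, dz, fingers
```

Run:
```python
from h import *
s=read_state();print(s["eef_pos"],s["eef_rot"],s["clock"])
c=camera("wrist");save(c,"w1");print(-np.array(c["R"]).T@c["t"])
for q in ["lens_carrier","cradle_carrier","rail"]:
    print(q,[(np.round(d["location"]).tolist(),round(d["conf"],2)) for d in spot_in(q,c)])
```

```text
[ 206.95827325 -509.55256445  205.45921448] [-3.14157485e+00 -1.39816113e-05  3.85778343e-01] 1.05
[ 285.16035638 -478.87786671  385.19036222]
lens_carrier []
cradle_carrier []
rail []
```

View pics/w1.png

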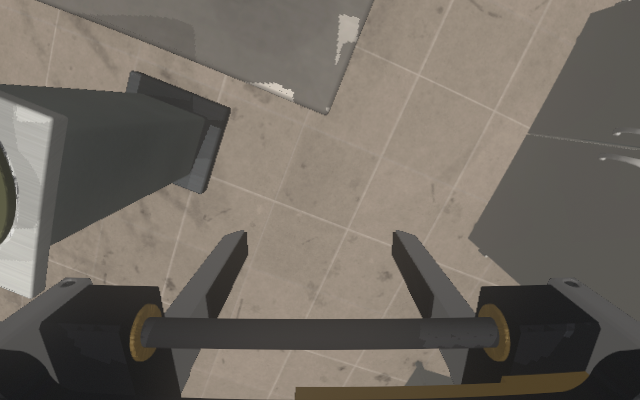

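The moves were refused because every key must be given. The picture only shows the floor and the open fingers at (240,240) and (400,240), so I'll resend with all the keys.

Call:
servo_tool([
  {"wx":0,"wy":0,"wz":0,"dx":0.5,"dy":-0.2,"dz":-0.2,"fingers":-1},
  {"wx":0,"wy":0,"wz":0,"dx":1.0,"dy":-0.4,"dz":-0.3,"fingers":-1},
  {"wx":0,"wy":0,"wz":0,"dx":1.0,"dy":-0.4,"dz":-0.3,"fingers":-1},
])

```text
clock: 1.55
eef_pos: [287.0, -432.8, 236.9]
eef_rot: [3.14, -0.001, 0.388]
wrist_force: [-0.2, 0.9, 0.2]
finger_gap: 93.9
finger_force: 0.0
```

Call:
servo_tool([
  {"wx":0,"wy":0,"wz":0,"dx":0.5,"dy":-0.2,"dz":0,"fingers":-1},
  {"wx":0,"wy":0,"wz":0,"dx":1.0,"dy":-0.4,"dz":0,"fingers":-1},
  {"wx":0,"wy":0,"wz":0,"dx":1.0,"dy":-0.4,"dz":0,"fingers":-1},
])

```text
clock: 1.85
eef_pos: [364.5, -357.6, 235.4]
eef_rot: [-3.141, -0.0, 0.389]
wrist_force: [-0.8, -0.2, 0.4]
finger_gap: 93.8
finger_force: 0.0
```

Call:
servo_tool([
  {"wx":0,"wy":0,"wz":0,"dx":0.5,"dy":-0.2,"dz":0,"fingers":-1},
  {"wx":0,"wy":0,"wz":0,"dx":1.0,"dy":-0.4,"dz":0,"fingers":-1},
  {"wx":0,"wy":0,"wz":0,"dx":1.0,"dy":-0.4,"dz":0,"fingers":-1},
])

```text
clock: 2.15
eef_pos: [441.8, -283.2, 235.2]
eef_rot: [-3.141, -0.0, 0.389]
wrist_force: [0.2, -0.5, -0.3]
finger_gap: 93.8
finger_force: 0.0
```

Call:
servo_tool([
  {"wx":0,"wy":0,"wz":0,"dx":0.5,"dy":-0.3,"dz":0,"fingers":-1},
  {"wx":0,"wy":0,"wz":0,"dx":1.0,"dy":-0.6,"dz":0,"fingers":-1},
  {"wx":0,"wy":0,"wz":0,"dx":1.0,"dy":-0.6,"dz":0,"fingers":-1},
])

```text
clock: 2.45
eef_pos: [511.1, -190.5, 235.2]
eef_rot: [-3.141, -0.0, 0.388]
wrist_force: [-0.5, 0.3, 0.3]
finger_gap: 94.4
finger_force: 0.0
```

Run:
```python
from h import *
c=camera("wrist");c=camera("wrist");save(c,"w2");print(-np.array(c["R"]).T@c["t"])
s=read_state();print(s["eef_pos"],s["eef_rot"],s["clock"])
for q in ["lens_carrier","cradle_carrier","rail"]:
    print(q,[(np.round(d["location"]).tolist(),round(d["conf"],2)) for d in spot_in(q,c)])
```

```text
[ 589.58699561 -159.2036783   414.84774423]
[ 510.3871937  -191.6280159   235.06771159] [-3.14127345e+00  4.19175159e-04  3.88023774e-01] 2.55
lens_carrier [([316.0, 96.0], 0.92)]
cradle_carrier [([312.0, 194.0], 0.85)]
rail [([91.0, 38.0], 0.91)]
```

View pics/w2.png

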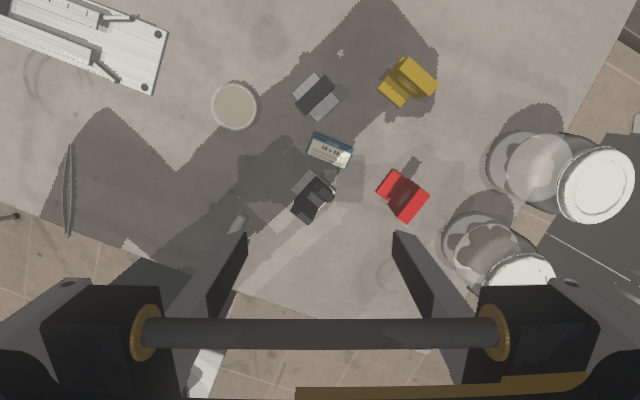

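The lens carrier is at (316,98): its frame's dark top bar runs about (297,105)-(335,80) and its light foot spans (303,75)-(340,122). The cradle is at (313,196), the decoys are at (407,82) and (403,195), and the rail's open end is top left, with corners at (168,33) and (152,95). I'll move for a second view and fit the carrier's silhouette.

Call:
servo_tool([
  {"wx":0,"wy":0,"wz":0,"dx":0.4,"dy":-0.1,"dz":0.1,"fingers":-1},
  {"wx":0,"wy":0,"wz":0,"dx":0.7,"dy":-0.2,"dz":0.2,"fingers":-1},
  {"wx":0,"wy":0,"wz":0,"dx":0.7,"dy":-0.2,"dz":0.2,"fingers":-1},
])

```text
clock: 3.0
eef_pos: [567.8, -146.9, 213.7]
eef_rot: [-3.14, 0.002, 0.386]
wrist_force: [-1.0, -0.2, 0.1]
finger_gap: 94.1
finger_force: 0.0
```

```bash
cat > fit.py <<'E'
from h import *
from scipy.optimize import minimize
S=4
def box(x,y,z0,z1): return [(a*x/2,b*y/2,z) for a in(-1,1) for b in(-1,1) for z in(z0,z1)]
LENS=[box(40,50,0,8),box(10,10,8,27),box(44,16,26,80)]
def sil(c,parts,p):
    x,y,z,th=p;m=np.zeros((400,640),np.uint8)
    for b in parts:
        b=np.array(b);w=np.c_[x+b[:,0]*np.cos(th)-b[:,1]*np.sin(th),y+b[:,0]*np.sin(th)+b[:,1]*np.cos(th),z+b[:,2]]
        h=cv2.convexHull(np.array([proj(c,q) for q in w],np.float32))
        cv2.fillConvexPoly(m,np.round(h*16).astype(np.int32),1,shift=4)
    return m>0
def fit(views,parts,p0,dof=(1,1,1,1)):
    dof=np.array(dof)
    def cost(p):
        return np.mean([1-(lambda s:(s&m).sum()/max(1,(s|m).sum()))(sil(c,parts,p)) for c,m in views])
    best=None
    for th in np.arange(0,np.pi,np.pi/6):
        q=np.array(p0,float);q[3]=th
        sim=[q]+[q+np.eye(4)[i]*[8,8,6,.25][i] for i in range(4) if dof[i]]
        f=lambda v:cost(np.where(dof,v,q))
        r=minimize(lambda v:cost(v),q,method="Nelder-Mead",options=dict(initial_simplex=np.array([q]+[q+np.eye(4)[i]*[8,8,6,.25][i] for i in range(4)]),maxiter=250,xatol=.05,fatol=1e-4))
        if best is None or r.fun<best.fun: best=r
    return best.x,best.fun
def mask(q,c,p):
    r=min(trace(q,c),key=lambda r:np.hypot(*(np.array(r["location"])-p)));return r["pixels"]
E
python3 - <<'E'
from fit import *
s0=read_state();c=camera("wrist");c=camera("wrist");save(c,"w3")
print(read_state()["eef_pos"])
g=proj(c,(596,-145,40));r=trace("lens_carrier",c);print(g,[(d["location"],d["conf"],d["pixels"].sum()) for d in r])
m1=mask("lens_carrier",c,g)
print("wrist",fit([(c,m1)],LENS,(600,-145,0,0)))
a=camera("scene");b=camera("side")
ma=mask("lens_carrier",a,(329,163));mb=mask("lens_carrier",b,(338,173))
print("all",fit([(c,m1),(a,ma),(b,mb)],LENS,(600,-145,0,0)))
print("rail",[(d["location"],d["conf"]) for d in spot_in("rail",c)])
x,_=fit([(c,m1)],LENS,(600,-145,0,0))
im=c["image"][:,:,::-1].copy()
for mm,col in((m1,(0,0,255)),(sil(c,LENS,x),(0,255,0))):
    k,_=cv2.findContours(mm.astype(np.uint8),0,1);cv2.drawContours(im,k,-1,col,1)
u,v=map(int,g);cr=im[max(0,v-75):v+75,max(0,u-100):u+100]
L=cv2.resize(cr,None,fx=3,fy=3,interpolation=0);cv2.imwrite("pics/w3c.png",L)
E
```

```text
[ 566.63162463 -148.51756573  215.17816411]
[325.48503255 158.54312881] [([422.0, 143.6], 0.71, np.int64(1816)), ([325.5, 153.6], 0.7, np.int64(1388)), ([423.9, 241.2], 0.66, np.int64(564))]
wrist (array([ 6.00877211e+02, -1.49656558e+02, -1.31054295e+01, -4.59946351e-01]), np.float64(0.02464788732394363))
all (array([ 602.06466828, -149.9300253 ,   -0.68048087,    2.66615832]), np.float64(0.10849135683452864))
rail [([86.3, 86.4], 0.95)]
```

View pics/w3c.png

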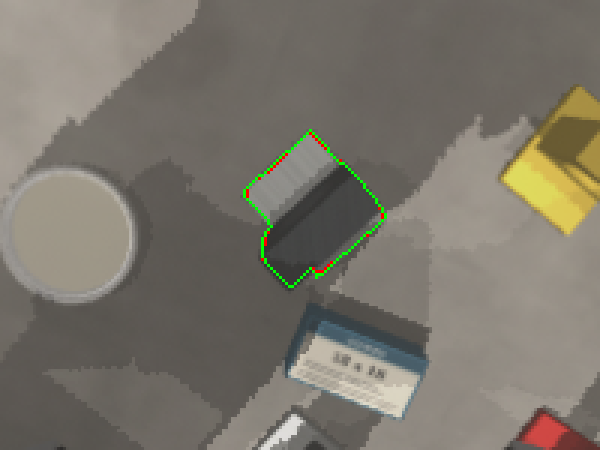

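The fit contour (green) lies on the mask (red): carrier at about (601,-150), z≈0, x-axis at -0.46 rad. I'll align the gripper to yaw 1.11.

Call:
servo_tool([
  {"wx":0,"wy":0,"wz":-0.36,"dx":0.32,"dy":0.14,"dz":0,"fingers":-1},
  {"wx":0,"wy":0,"wz":-0.36,"dx":0.32,"dy":0.14,"dz":0,"fingers":-1},
  {"wx":0,"wy":0,"wz":-0.36,"dx":0.32,"dy":0.14,"dz":0,"fingers":-1},
  {"wx":0,"wy":0,"wz":-0.36,"dx":0.32,"dy":0.14,"dz":0,"fingers":-1},
  {"wx":0,"wy":0,"wz":-0.36,"dx":0.32,"dy":0.14,"dz":0,"fingers":-1},
  {"wx":0,"wy":0,"wz":-0.36,"dx":0.32,"dy":0.14,"dz":0,"fingers":-1},
])

```text
clock: 4.05
eef_pos: [601.9, -148.5, 215.6]
eef_rot: [3.141, -0.0, 1.107]
wrist_force: [0.4, -0.3, 0.3]
finger_gap: 93.7
finger_force: 0.0
```

Run:
```python
from fit import *
c=camera("wrist");c=camera("wrist");save(c,"w4")
s=read_state();print(s["eef_pos"],s["eef_rot"],s["joints"],s["clock"])
g=proj(c,(601,-150,40));m=mask("lens_carrier",c,g);print(g,m.sum())
print(fit([(c,m)],LENS,(601,-150,0,0)))
cc=[proj(c,q) for q in [(601.9,327.2,6),(602,62,6),(522,55,6),(563,155,25)]];print(cc)
```

```text
[ 602.00323442 -148.46549911  215.58194133] [ 3.14140895e+00 -1.98119805e-05  1.10200823e+00] [-3.00851997e-01  4.51199727e-01  1.29123603e+00 -1.13392344e-05
  1.39897247e+00  1.67938037e-01] 4.15
[317.93228209 182.27675448] 1514
(array([ 600.98184865, -149.69463513,   -7.09027742,    2.66861726]), np.float64(0.023026315789473673))
[array([ 123.25380241, -199.92397972]), array([236.77593291,  17.29348795]), array([182.85085262,  56.90446339]), array([158.931073  , -50.67643334])]
```

Call:
servo_tool([
  {"wx":0,"wy":0,"wz":0,"dx":-0.016,"dy":0,"dz":0.35,"fingers":-1},
  {"wx":0,"wy":0,"wz":0,"dx":-0.016,"dy":0,"dz":0.7,"fingers":-1},
  {"wx":0,"wy":0,"wz":0,"dx":-0.016,"dy":0,"dz":1.0,"fingers":-1},
])

```text
clock: 4.5
eef_pos: [601.0, -149.7, 113.9]
eef_rot: [-3.141, 0.0, 1.103]
wrist_force: [1.3, 1.1, -0.3]
finger_gap: 94.5
finger_force: 0.0
```

Call:
servo_tool([
  {"wx":0,"wy":0,"wz":0,"dx":0,"dy":0,"dz":0.3,"fingers":-1},
  {"wx":0,"wy":0,"wz":0,"dx":0,"dy":0,"dz":0.6,"fingers":-1},
  {"wx":0,"wy":0,"wz":0,"dx":0,"dy":0,"dz":0.77,"fingers":-1},
  {"wx":0,"wy":0,"wz":0,"dx":0,"dy":0,"dz":0.77,"fingers":-1},
])

```text
clock: 4.9
eef_pos: [600.0, -149.4, 36.0]
eef_rot: [-3.137, 0.001, 1.103]
wrist_force: [-0.0, -0.4, 0.4]
finger_gap: 94.1
finger_force: 0.0
```

Call:
servo_tool([
  {"wx":0,"wy":0,"wz":0,"dx":0,"dy":0,"dz":0,"fingers":0.2},
  {"wx":0,"wy":0,"wz":0,"dx":0,"dy":0,"dz":0,"fingers":0.4},
  {"wx":0,"wy":0,"wz":0,"dx":0,"dy":0,"dz":0,"fingers":1},
  {"wx":0,"wy":0,"wz":0,"dx":0,"dy":0,"dz":0,"fingers":1},
  {"wx":0,"wy":0,"wz":0,"dx":0,"dy":0,"dz":0,"fingers":1},
  {"wx":0,"wy":0,"wz":0,"dx":0,"dy":0,"dz":0,"fingers":1},
  {"wx":0,"wy":0,"wz":0,"dx":0,"dy":0,"dz":0,"fingers":1},
  {"wx":0,"wy":0,"wz":0,"dx":0,"dy":0,"dz":0,"fingers":1},
], newtons=25)

```text
clock: 5.7
eef_pos: [601.3, -149.7, 38.5]
eef_rot: [-3.141, -0.0, 1.106]
wrist_force: [-1.2, 1.0, 1.3]
finger_gap: 43.9
finger_force: 25.0
```

Call:
servo_tool([
  {"wx":0,"wy":0,"wz":0,"dx":0,"dy":0,"dz":-0.2,"fingers":1},
  {"wx":0,"wy":0,"wz":0,"dx":0,"dy":0,"dz":-0.5,"fingers":1},
  {"wx":0,"wy":0,"wz":0,"dx":0,"dy":0,"dz":-0.8,"fingers":1},
  {"wx":0,"wy":0,"wz":0,"dx":0,"dy":0,"dz":-0.9,"fingers":1},
])

```text
clock: 6.1
eef_pos: [602.3, -150.1, 131.3]
eef_rot: [3.138, -0.001, 1.106]
wrist_force: [0.1, -0.3, -1.2]
finger_gap: 44.0
finger_force: 25.0
```

Call:
servo_tool([
  {"wx":0,"wy":0,"wz":0,"dx":0.25,"dy":-0.2,"dz":0,"fingers":1},
  {"wx":0,"wy":0,"wz":0,"dx":0.5,"dy":-0.4,"dz":0,"fingers":1},
  {"wx":0,"wy":0,"wz":0,"dx":0.8,"dy":-0.62,"dz":0,"fingers":1},
])

```text
clock: 6.4
eef_pos: [581.0, -49.8, 127.2]
eef_rot: [-3.14, 0.001, 1.105]
wrist_force: [0.5, -0.3, -1.6]
finger_gap: 43.8
finger_force: 25.0
```

Call:
servo_tool([
  {"wx":0,"wy":0,"wz":-0.07,"dx":0.25,"dy":-0.2,"dz":0,"fingers":1},
  {"wx":0,"wy":0,"wz":-0.14,"dx":0.5,"dy":-0.4,"dz":0,"fingers":1},
  {"wx":0,"wy":0,"wz":-0.2,"dx":0.7,"dy":-0.55,"dz":0,"fingers":1},
  {"wx":0,"wy":0,"wz":-0.235,"dx":0.8,"dy":-0.62,"dz":0,"fingers":1},
  {"wx":0,"wy":0,"wz":-0.235,"dx":0.8,"dy":-0.62,"dz":0,"fingers":1},
])

```text
clock: 6.9
eef_pos: [561.7, 50.2, 127.5]
eef_rot: [-3.14, -0.0, 1.579]
wrist_force: [-0.0, -0.2, -1.6]
finger_gap: 43.9
finger_force: 25.0
```

Run:
```python
from h import *
c=camera("wrist");c=camera("wrist");save(c,"w5");np.save("w5.npy",{k:v for k,v in c.items()},allow_pickle=True)
s=read_state();print(s["eef_pos"],s["eef_rot"],s["clock"],s["finger_gap"],s["wrist_force"])
print([(d["location"],d["conf"]) for d in spot_in("rail",c)])
```

```text
[562.10845773  48.49824774 127.72230772] [-3.14069663e+00  1.60302607e-04  1.57376332e+00] 7.0 44.30619286698262 [-0.04725794 -0.55449157 -2.17297135]
[([323.3, 89.5], 0.72)]
```

View pics/w5.png

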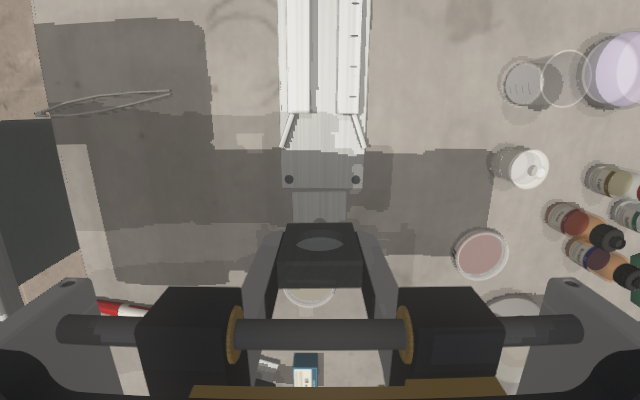

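The carrier is held upright at (320,255). The rail lies ahead, its open end at row 187, columns 281-363, nearly straight up the image. I'll zoom in for exact points.

Run:
```python
import cv2
a=cv2.imread("pics/w5.png")[0:200,250:400];cv2.imwrite("pics/w5c.png",cv2.resize(a,None,fx=3,fy=3,interpolation=cv2.INTER_CUBIC))
```

```text
(no output)
```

View pics/w5c.png

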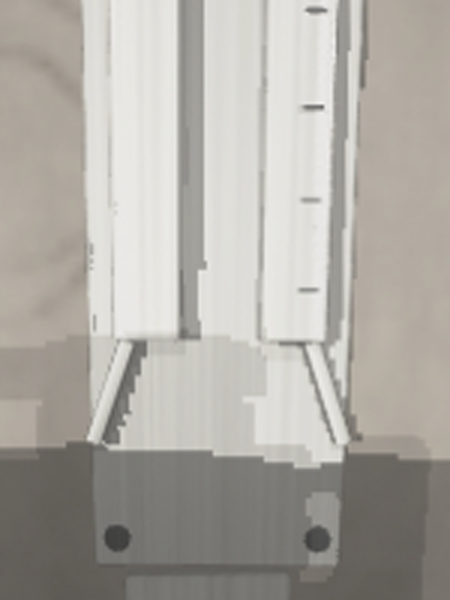

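Run:
```python
from h import *
c=np.load("w5.npy",allow_pickle=True).item()
P=lambda u,v,z:atz(c,(250+u/3,v/3),z)[:2]
for n,l in {"corners":[(97,563,6),(338,563,6)],"plate top":[(83,0,6),(366,0,6)],"lip end":[(180,338,25),(263,338,25)],"lip top":[(180,0,25),(267,0,25)],"guide":[(93,440,24),(343,440,24)]}.items():
    p=[P(*q) for q in l];print(n,np.round(p,1).tolist(),np.round(np.mean(p,0),1))
```

```text
corners [[524.9, 53.7], [607.7, 54.2]] [566.3  53.9]
plate top [[525.0, 226.3], [609.0, 226.9]] [567.  226.6]
lip end [[554.2, 128.7], [579.2, 128.8]] [566.7 128.8]
lip top [[554.4, 220.3], [578.5, 220.5]] [566.4 220.4]
guide [[527.0, 97.9], [604.8, 98.3]] [565.9  98.1]
```

Call:
servo_tool([
  {"wx":0,"wy":0,"wz":0,"dx":0.2,"dy":0.044,"dz":0.1,"fingers":1},
  {"wx":0,"wy":0,"wz":0,"dx":0.4,"dy":0.044,"dz":0.3,"fingers":1},
  {"wx":0,"wy":0,"wz":0,"dx":0.4,"dy":0.044,"dz":0.55,"fingers":1},
  {"wx":0,"wy":0,"wz":0,"dx":0.4,"dy":0.044,"dz":0.75,"fingers":1},
  {"wx":0,"wy":0,"wz":0,"dx":0.4,"dy":0.044,"dz":0.81,"fingers":1},
  {"wx":0,"wy":0,"wz":0,"dx":0.4,"dy":0.044,"dz":0.81,"fingers":1},
])

```text
clock: 7.65
eef_pos: [566.3, 88.1, 46.8]
eef_rot: [-3.14, 0.0, 1.574]
wrist_force: [1.4, -0.2, -0.2]
finger_gap: 43.8
finger_force: 25.0
```

Call:
servo_tool([
  {"wx":0,"wy":0,"wz":0,"dx":0,"dy":0,"dz":0.01,"fingers":1},
  {"wx":0,"wy":0,"wz":0,"dx":0,"dy":0,"dz":0.015,"fingers":1},
  {"wx":0,"wy":0,"wz":0,"dx":0,"dy":0,"dz":0.015,"fingers":1},
])

```text
clock: 7.95
eef_pos: [566.8, 88.8, 46.7]
eef_rot: [3.14, -0.0, 1.575]
wrist_force: [0.3, -0.5, -1.9]
finger_gap: 43.7
finger_force: 25.0
```

Run:
```python
from h import *
c=camera("wrist");c=camera("side");save(c,"s6")
s=read_state();print(s["eef_pos"],s["eef_rot"],s["clock"],s["finger_gap"],s["wrist_force"],s["moment"])
a=c["image"][200:330,180:380,::-1];cv2.imwrite("pics/s6c.png",cv2.resize(a,None,fx=3.5,fy=3.5,interpolation=cv2.INTER_CUBIC))
```

```text
[566.67141247  88.85564791  46.44248307] [ 3.14083305e+00 -6.64384820e-05  1.57571258e+00] 8.05 43.93820727688993 [ 0.55574441 -0.53629024 -1.68215935] [-0.04608607 -0.14985656 -0.010694  ]
```

View pics/s6c.png

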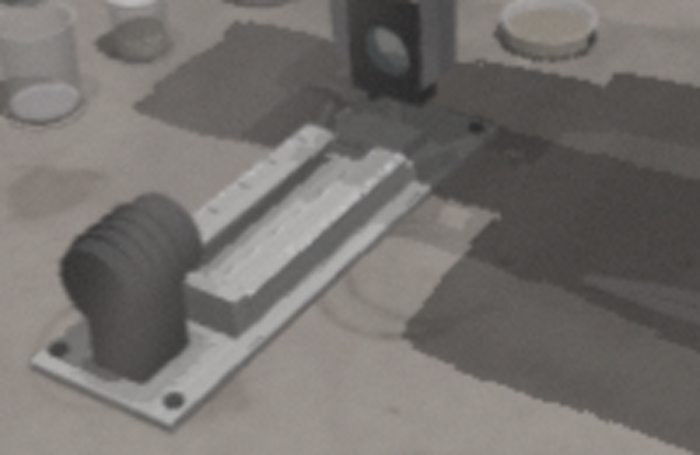

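The carrier's foot stands over the apron, centred between the guides, with the slot ahead clear. I'll lower it 1 mm and slide.

Call:
servo_tool([
  {"wx":0,"wy":0,"wz":0.001,"dx":0,"dy":0,"dz":0.01,"fingers":1},
  {"wx":0,"wy":0,"wz":0.002,"dx":0.1,"dy":0,"dz":0.01,"fingers":1},
  {"wx":0,"wy":0,"wz":0.002,"dx":0.25,"dy":0,"dz":0.01,"fingers":1},
  {"wx":0,"wy":0,"wz":0.002,"dx":0.4,"dy":0,"dz":0.01,"fingers":1},
  {"wx":0,"wy":0,"wz":0.002,"dx":0.55,"dy":0,"dz":0.01,"fingers":1},
  {"wx":0,"wy":0,"wz":0.002,"dx":0.7,"dy":0,"dz":0.01,"fingers":1},
  {"wx":0,"wy":0,"wz":0.002,"dx":0.7,"dy":0,"dz":0.01,"fingers":1},
])

```text
clock: 8.75
eef_pos: [565.9, 161.1, 44.9]
eef_rot: [3.142, -0.0, 1.574]
wrist_force: [0.2, 0.6, -1.8]
finger_gap: 44.2
finger_force: 25.0
```

Call:
servo_tool([
  {"wx":0,"wy":0,"wz":0,"dx":0.15,"dy":0,"dz":0,"fingers":1},
  {"wx":0,"wy":0,"wz":0,"dx":0.3,"dy":0,"dz":0,"fingers":1},
  {"wx":0,"wy":0,"wz":0,"dx":0.45,"dy":0,"dz":0,"fingers":1},
  {"wx":0,"wy":0,"wz":0,"dx":0.6,"dy":0,"dz":0,"fingers":1},
  {"wx":0,"wy":0,"wz":0,"dx":0.7,"dy":0,"dz":0,"fingers":1},
  {"wx":0,"wy":0,"wz":0,"dx":0.74,"dy":0,"dz":0,"fingers":1},
  {"wx":0,"wy":0,"wz":0,"dx":0.74,"dy":0,"dz":0,"fingers":1},
])

```text
clock: 9.45
eef_pos: [565.9, 233.3, 44.8]
eef_rot: [-3.141, 0.0, 1.572]
wrist_force: [-0.4, -0.2, -1.5]
finger_gap: 43.7
finger_force: 25.0
```

Call:
servo_tool([
  {"wx":0,"wy":0,"wz":0,"dx":0.02,"dy":0,"dz":0,"fingers":1},
  {"wx":0,"wy":0,"wz":0,"dx":0.04,"dy":0,"dz":0,"fingers":1},
  {"wx":0,"wy":0,"wz":0,"dx":0.04,"dy":0,"dz":0,"fingers":1},
])

```text
clock: 9.75
eef_pos: [566.1, 236.7, 45.0]
eef_rot: [3.142, -0.0, 1.571]
wrist_force: [0.2, 0.8, -2.8]
finger_gap: 43.9
finger_force: 25.0
```

Call:
servo_tool([
  {"wx":0,"wy":0,"wz":0,"dx":0.01,"dy":0,"dz":0,"fingers":1},
  {"wx":0,"wy":0,"wz":0,"dx":0.02,"dy":0,"dz":0,"fingers":1},
  {"wx":0,"wy":0,"wz":0,"dx":0.02,"dy":0,"dz":0,"fingers":1},
])

```text
clock: 10.05
eef_pos: [566.0, 238.0, 45.0]
eef_rot: [-3.141, 0.001, 1.572]
wrist_force: [-1.2, -5.8, 0.0]
finger_gap: 43.9
finger_force: 25.0
```

Call:
servo_tool([
  {"wx":0,"wy":0,"wz":0,"dx":0.01,"dy":0,"dz":0,"fingers":1},
  {"wx":0,"wy":0,"wz":0,"dx":0.015,"dy":0,"dz":0,"fingers":1},
  {"wx":0,"wy":0,"wz":0,"dx":0.015,"dy":0,"dz":0,"fingers":1},
])

```text
clock: 10.35
eef_pos: [565.9, 239.1, 45.0]
eef_rot: [-3.141, 0.002, 1.571]
wrist_force: [-2.3, -9.1, 1.8]
finger_gap: 43.8
finger_force: 25.0
```

Call:
servo_tool([
  {"wx":0,"wy":0,"wz":0,"dx":0,"dy":0,"dz":0.005,"fingers":1},
  {"wx":0,"wy":0,"wz":0,"dx":0,"dy":0,"dz":0.01,"fingers":1},
  {"wx":0,"wy":0,"wz":0,"dx":0,"dy":0,"dz":0.01,"fingers":1},
])

```text
clock: 10.65
eef_pos: [566.0, 239.0, 44.8]
eef_rot: [-3.141, 0.002, 1.571]
wrist_force: [-4.5, -10.6, 9.9]
finger_gap: 43.5
finger_force: 25.0
```

Call:
servo_tool([
  {"wx":0,"wy":0,"wz":0,"dx":0,"dy":0,"dz":0,"fingers":1},
  {"wx":0,"wy":0,"wz":0,"dx":0,"dy":0,"dz":0,"fingers":1},
  {"wx":0,"wy":0,"wz":0,"dx":0,"dy":0,"dz":0,"fingers":1},
], newtons=5)

```text
clock: 10.95
eef_pos: [566.0, 239.9, 44.7]
eef_rot: [-3.141, 0.001, 1.572]
wrist_force: [-3.3, -4.2, 6.1]
finger_gap: 43.9
finger_force: 5.0
```

Call:
servo_tool([
  {"wx":0,"wy":0,"wz":0,"dx":0,"dy":0,"dz":0,"fingers":-0.3},
  {"wx":0,"wy":0,"wz":0,"dx":0,"dy":0,"dz":0,"fingers":-0.6},
  {"wx":0,"wy":0,"wz":0,"dx":0,"dy":0,"dz":0,"fingers":-0.6},
  {"wx":0,"wy":0,"wz":0,"dx":0,"dy":0,"dz":0,"fingers":-0.6},
])

```text
clock: 11.35
eef_pos: [566.0, 240.4, 43.9]
eef_rot: [3.142, -0.0, 1.572]
wrist_force: [1.2, -0.3, -0.4]
finger_gap: 72.8
finger_force: 0.0
```

Call:
servo_tool([
  {"wx":0,"wy":0,"wz":0,"dx":0,"dy":0,"dz":-0.2,"fingers":-0.6},
  {"wx":0,"wy":0,"wz":0,"dx":0,"dy":0,"dz":-0.5,"fingers":-0.6},
  {"wx":0,"wy":0,"wz":0,"dx":0,"dy":0,"dz":-0.9,"fingers":-0.6},
  {"wx":0,"wy":0,"wz":0,"dx":0,"dy":0,"dz":-1,"fingers":-0.6},
])

```text
clock: 11.75
eef_pos: [567.4, 240.9, 148.4]
eef_rot: [3.136, -0.002, 1.572]
wrist_force: [0.5, 0.4, 1.1]
finger_gap: 74.9
finger_force: 0.0
```

Call:
servo_tool([
  {"wx":0,"wy":0,"wz":0,"dx":-0.3,"dy":0,"dz":-0.4,"fingers":-0.6},
  {"wx":0,"wy":0,"wz":0,"dx":-0.5,"dy":0,"dz":-0.8,"fingers":-0.6},
  {"wx":0,"wy":0,"wz":0,"dx":-0.5,"dy":0,"dz":-0.8,"fingers":-0.6},
])

```text
clock: 12.05
eef_pos: [567.8, 188.9, 229.3]
eef_rot: [3.134, -0.002, 1.57]
wrist_force: [0.0, 0.6, 0.7]
finger_gap: 75.2
finger_force: 0.0
```

Run:
```python
from fit import *
c=camera("wrist");c=camera("wrist");d=camera("side");a=camera("scene")
s=read_state();print(s["eef_pos"],s["clock"],s["finger_gap"],s["wrist_force"])
g=proj(c,(566.5,239,46));r=trace("lens_carrier",c);print(g,[(q["location"],q["conf"]) for q in r])
L=[LENS[2]]
m=mask("lens_carrier",c,g);print("lens",fit([(c,m)],L,(566,239,6,0)),fit([(c,m)],LENS,(566,239,6,0)))
print("cradle",[(q["location"],round(q["conf"],2)) for q in spot_in("cradle_carrier",a)])
im=np.vstack([cv2.resize(np.ascontiguousarray(x["image"][v-50:v+50,u-75:u+75,::-1]),None,fx=3.5,fy=2.9,interpolation=2) for x,(u,v) in ((d,(255,265)),(c,np.clip(g.astype(int),[80,55],[560,340])))])
cv2.imwrite("pics/f.png",im)
```

```text
[565.60456522 190.62566914 222.29573515] 12.25 75.33796310697645 [ 0.48636627  0.34911107 -0.41126605]
[317.24230282 138.72143793] [([315.1, 137.7], 0.76)]
lens (array([ 5.67365606e+02,  2.38688461e+02,  9.00117885e+00, -7.93809224e-03]), np.float64(0.31796116504854366)) (array([567.18209076, 237.59579502,  -3.41891745,   3.13299619]), np.float64(0.17881705639614853))
cradle [([381.6, 173.9], 0.85)]
```

View pics/f.png

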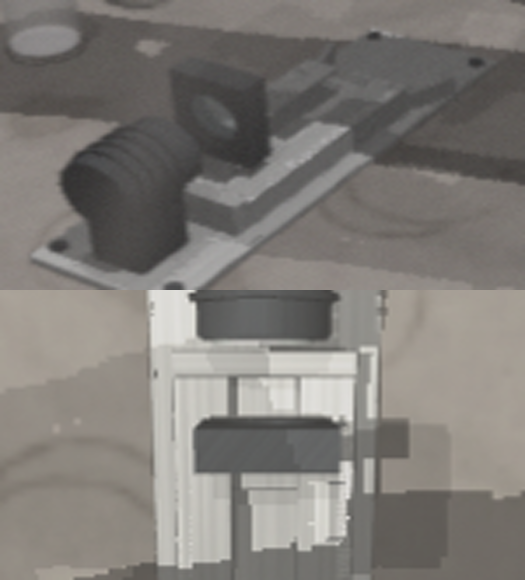

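The carrier stands upright in the slot just before the stop bar. One relative check of the gap to the stop.

Run:
```python
from h import *
c=camera("wrist");c=camera("wrist")
v=int(np.clip(proj(c,(566.5,239,46))[1],55,340));u=int(proj(c,(566.5,239,46))[0])
R=lambda col,row:(u-75+col/3.5,v-50+(row-290)/2.9)
print("frame rear/front top",atz(c,R(265,472),86),atz(c,R(265,424),86))
for z in(25,):print("stop bar edges",atz(c,R(210,377),z),atz(c,R(210,350),z))
print("lamp near edge z6",atz(c,R(265,340),6))
g=c["image"][:,:,:].astype(int).sum(2)//3
col=int(u-75+265/3.5);print(v,[(r,g[r,col-8:col+8].mean().round()) for r in range(v-35,v+18)])
```

```text
frame rear/front top [567.10490712 230.3014509   86.        ] [567.05525124 247.37924425  86.        ]
stop bar edges [547.9105645  261.75642335  25.        ] [548.02374358 272.69181628  25.        ]
lamp near edge z6 [566.93120354 276.90879131   6.        ]
139 [(104, np.float64(91.0)), (105, np.float64(120.0)), (106, np.float64(166.0)), (107, np.float64(168.0)), (108, np.float64(149.0)), (109, np.float64(143.0)), (110, np.float64(165.0)), (111, np.float64(190.0)), (112, np.float64(188.0)), (113, np.float64(190.0)), (114, np.float64(190.0)), (115, np.float64(185.0)), (116, np.float64(181.0)), (117, np.float64(169.0)), (118, np.float64(135.0)), (119, np.float64(166.0)), (120, np.float64(188.0)), (121, np.float64(188.0)), (122, np.float64(189.0)), (123, np.float64(196.0)), (124, np.float64(199.0)), (125, np.float64(198.0)), (126, np.float64(197.0)), (127, np.float64(197.0)), (128, np.float64(197.0)), (129, np.float64(196.0)), (130, np.float64(190.0)), (131, np.float64(187.0)), (132, np.float64(132.0)), (133, np.float64(82.0)), (134, np.float64(84.0)), (135, np.float64(74.0)), (136, np.float64(70.0)), (137, np.float64(89.0)), (138, np.float64(92.0)), (139, np.float64(92.0)), (140, np.float64(92.0)), (141, np.float64(92.0)), (142, np.float64(92.0)), (143, np.float64(92.0)), (144, np.float64(92.0)), (145, np.float64(92.0)), (146, np.float64(92.0)), (147, np.float64(91.0)), (148, np.float64(91.0)), (149, np.float64(91.0)), (150, np.float64(91.0)), (151, np.float64(91.0)), (152, np.float64(139.0)), (153, np.float64(162.0)), (154, np.float64(165.0)), (155, np.float64(164.0)), (156, np.float64(168.0))]
```

```bash
python3 -c "
from cell import *
print(sign_off())"
```

```text
the job is handed in; nothing more can be done
None
```

The lens carrier is on the rail with its foot against the stop by the lamp, released and clear of the gripper; the cradle carrier was left standing where it was, and the job is handed in (about 12 s on the robot's clock).

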